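# Pack the shoe-care caddy

### The job

Put the shoe-care kit away in its caddy, black and brown kept apart: the black-lidded polish tin and the black brush go into the black tray, the brown-lidded tin and the brown wooden brush into the tan tray, each tin flat in the tray's tin cell, lid up, and each brush flat in the long brush slot, bristles down. Set them down, do not drop them, and leave the blue tin, the green tin and the blue plastic brush, which are not part of the kit, where they are.

Things in the scene. Friction and masses are not known exactly. Their poses are not given: they have to be found in the camera images.
- tin_black: Black shoe polish: flat round closed tin, 60 mm across (the lid) and 26 mm high, about 85 g, bare aluminium body, lying flat, lid up; black lid. Origin: centre of the underside.
- tin_brown: Brown shoe polish: flat round closed tin, 60 mm across (the lid) and 26 mm high, about 85 g, bare aluminium body, lying flat, lid up; dark brown lid. Origin: centre of the underside.
- brush_black: Shoe brush with black lacquered back and black bristles, 120 mm long (own x axis), 38 mm wide (own y), 48 mm high, rounded ends, bristles down on the counter: below 24 mm bristles, above them the stiff flat-sided back (24 to 48 mm), gripped across its width; about 120 g; Origin: centre of the underside.
- brush_brown: Shoe brush with brown wooden back and brown bristles, 120 mm long (own x axis), 38 mm wide (own y), 48 mm high, rounded ends, bristles down on the counter: below 24 mm bristles, above them the stiff flat-sided back (24 to 48 mm), gripped across its width; about 120 g; Origin: centre of the underside.
- tray_black: Black plastic tray in the caddy, 143 (x) x 150 mm (y), walls 3 thick, 26 high, floor 3, fixed. Origin: underside centre, 5 mm above counter. BRUSH SLOT on the -x side: inside 58 (x) x 144 (y), centre x -39.5, y 0; brush lies along y. TIN CELL on the +x side: inside 76 (x) x 112 (y), centre x +30.5, y -16; finger room beside the tin in y only. Niche at +y: fixed applicator.
- tray_tan: Tan (light brown) plastic tray in the caddy, 143 (x) x 150 mm (y), walls 3 thick, 26 high, floor 3, fixed. Origin: underside centre, 5 mm above counter. BRUSH SLOT on the -x side: inside 58 (x) x 144 (y), centre x -39.5, y 0; brush lies along y. TIN CELL on the +x side: inside 76 (x) x 112 (y), centre x +30.5, y -16; finger room beside the tin in y only. Niche at +y: fixed applicator.
- caddy: Grey shallow caddy, 157 mm (own x) by 314 mm (own y), holding the two trays side by side along its y, in either order, axes parallel to its own; floor 5 mm, long walls 34 mm high, end panels 62 mm high with a wooden grip. Does not move. Origin: centre of the underside, on the counter. (Also on the counter, not part of the job: an orange scoop 40 mm high, a clothes peg.)
- tin_blue: Not part of the kit, leave alone (pins): flat round closed tin, 60 mm across (the lid) and 26 mm high, about 85 g, bare aluminium body, lying flat, lid up; blue lid. Origin: centre of the underside.
- tin_green: Not part of the kit, leave alone (buttons): flat round closed tin, 60 mm across (the lid) and 26 mm high, about 85 g, bare aluminium body, lying flat, lid up; green lid. Origin: centre of the underside.
- brush_blue: Not part of the kit, leave alone: laundry scrubbing brush with blue plastic back, white ribs on top and white bristles, of the same size as the shoe brushes (120 x 38 x 48 mm, long axis x). Origin: centre of the underside.
There are look-alikes about, which are no part of the job. Leave any orange look-alike of the tin_black alone. Leave any pink look-alike of the brush_black alone.

How it is judged (in metres and radians):
At the end, for the whole second after the job is handed in: Each tin rests flat on the floor of the tin cell and each brush bristles down in the brush slot of its own tray: tins within 12 (x) and 29 mm (y) of the cell's centre, brushes 13 and 15 mm and 0.25 rad, height 4 mm, tilt 0.1 rad, at rest; the other three within 30 mm of their starts (x of tin_black in the frame of tray_black between 0.0185 and 0.0425 m and y of tin_black in the frame of tray_black between -0.045 and 0.013 m and z of tin_black in the frame of tray_black between -0.002 and 0.007 m and angle between each of tin_black, brush_black, tin_brown, brush_brown's own z axis and vertical below 0.1 rad and linear speed of each of tin_black, brush_black, tin_brown, brush_brown below 0.02 m/s and x of brush_black in the frame of tray_black between -0.0525 and -0.0265 m and y of brush_black in the frame of tray_black between -0.015 and 0.015 m and z of brush_black in the frame of tray_black between -0.002 and 0.007 m and angle between the x axis of brush_black and the y axis of tray_black, either way round below 0.25 rad and x of tin_brown in the frame of tray_tan between 0.0185 and 0.0425 m and y of tin_brown in the frame of tray_tan between -0.045 and 0.013 m and z of tin_brown in the frame of tray_tan between -0.002 and 0.007 m and x of brush_brown in the frame of tray_tan between -0.0525 and -0.0265 m and y of brush_brown in the frame of tray_tan between -0.015 and 0.015 m and z of brush_brown in the frame of tray_tan between -0.002 and 0.007 m and angle between the x axis of brush_brown and the y axis of tray_tan, either way round below 0.25 rad and distance of each of tin_blue, tin_green, brush_blue from where it was at the start of the episode below 0.03 m); the robot touches nothing.
It fails at once if the blue tin, the green tin or the blue brush is moved by more than 30 mm (distance of any of tin_blue, tin_green, brush_blue from where it was at the start of the episode above 0.03 m).
It fails at once if a tin or brush of the kit is dropped: in the air, touched by nothing, its underside more than 45 mm above the counter ((height (world z) of tin_black above 0.045 m and contact force between tin_black and anything else below 0.02 N) or (height (world z) of tin_brown above 0.045 m and contact force between tin_brown and anything else below 0.02 N) or (height (world z) of brush_black above 0.045 m and contact force between brush_black and anything else below 0.02 N) or (height (world z) of brush_brown above 0.045 m and contact force between brush_brown and anything else below 0.02 N)).
It also fails if it takes over 99 s, if anything falls off the work surface, if the arm or the gripper's body presses on something with over 40 N, if the wrist force passes 120 N, or if a joint passes its speed limit or range.

### The arm

A 6-joint arm with a two-finger parallel gripper is mounted at the origin on the work surface. World frame = base frame: x ahead of the robot, y to its left, z up, the work surface at z = 0. Lengths are in mm, angles in rad, forces in N, time in s.
With the tool pointing down it reaches from about 300 to 750 mm from the base axis. Payload 8.5 kg.
Tool frame: the origin (TCP) lies at the very end of the fingers, on their centre line; the grasp point (between the pads) lies 19 mm behind it; z points along the fingers, y is the line along which they close (so a half turn about z gives the same grasp; the last joint's range is limited). The gripper opens to 88 mm and grips with 3 to 60 N. Pads are 18 mm wide; open, the fingers measure 123 mm over their backs; the gripper's body (75 mm by 187 mm) begins 45 mm behind the grasp point.
Start: joints at [-1.426, 0.381, 1.297, -0, 1.464, -0.215], TCP at [193.641, -514.765, 212.348] pointing down, gripper open.
Joint ranges: [-3.11, 3.11], [-0.89, 2.33], [0.22, 2.48], [-1.42, 4.56], [0.17, 2.85], [-2.88, 2.88]. Speed limits (rad/s): [2.39, 2.39, 3.14, 3.14, 3.14, 3.14].

### API

Orientations are given as a rotation vector (axis times angle).
In Python, from workcell import bot gives the robot as it stands.
- The arm moves only by the tool send_rows, never from a script. Its argument "plan" is one flat list of numbers, 7 for each row, row after row: the turn, a rotation vector about the tool's x, y, z in units of 8 degrees (1.0 is 8 degrees), then the shift along the tool's x, y, z in units of 50 mm (1.0 is 50 mm), then the closure, from -1 (fully open) to 1 (shut). A call has 1 to 8 rows; each row is the pose to reach, as a shift and turn from the pose commanded when the call began, along the tool's axes at that moment; what a row does not reach only later rows make up. A row lasts 1/8 s, in which the tool goes at most 62.5 mm and 10.7 degrees, less where a joint would pass 70% of its speed; a pose out of reach is approached as far as the arm can. A call with a gripper value outside its range is refused whole. The fingers move at their own pace and stop on an object; "grip_force" is the grip in N (left out, the last holds). Time passes only in rows, so rows that repeat a pose let the fingers close. It gives the time, the measured TCP pose, the force, the opening and the grip force at its end, in the units of the state.
- bot.state(): the state, without advancing time (a new reading comes with each control period).
- bot.camera(name): name is "scene" or "top" or "wrist"; returns a dict with "frame" (384x512x3 uint8, red, green, blue), "fx", "fy", "cx", "cy" (pixels), "extrinsics" (4x4, takes a point from camera to world coordinates); the wrist camera has in their place "T_tool_cam" (4x4, takes a point from camera to tool coordinates, whose origin is the TCP and whose axes are the flange's). Camera axes: x right, y down, z forward; pixel columns grow to the right and rows downward; lengths in mm; the calibration is good to about 2 mm. A picture is of the moment at which its call begins: read the wrist's pose just before it. There is no depth.
- bot.close_job(): hands the job in; it is judged then, once.
Trained networks look in a picture, given as the dict that the camera call returned (one of the last four; its "shot" number tells which), for a name from the list of things; names that differ only in an ending like _2 or _b are one class to them, and where a whole thing is asked for, a point or a joint stands for the part that bears it (a point fixed in the world has none). Each returns a list of dicts, best first, with "conf" (0 to 1); they miss things now and then, are a little off and sometimes report something else, mostly with a low value. They report only what shows in the picture. A call takes as long as a camera call. They do not tell look-alikes from the thing itself.
- bot.find_in(picture, name): "location" ([x, y, z] in mm, in world coordinates, good to about 4 mm: the middle of the surface that is visible of it).
- bot.place_of(picture, name): "location" ([x, y, z] in mm, in world coordinates, good to about 4 mm: a listed point, or the origin of a listed thing).
The state is a dict: "time_s": time; "joints": joint angles; "dq": joint speeds; "tau": joint torques, N m; "tcp_pos": TCP position; "orientation": TCP orientation; "force": force on the tool from outside, world axes, zero at the start; "ft_torque": the same for the moment, N m; "gripper_width": opening from 0.0 (shut) to 1.0 (fully open); "gripper_force": force on a finger pad.
Only numpy, scipy, OpenCV 4.12 (cv2) and the standard library are available. Lean on these libraries where they do the work, as an engineer would, in place of code of your own. Each camera call takes 0.05 s, during which the arm holds its last target. There are 200 camera calls.

## Working session

There is one attempt and no reset: what is moved stays moved. The work goes in short steps, Python scripts to look and compute and a tool call to move; the robot and the scene stay as the last step left them, time stands still between calls to the robot, and variables do not carry over. Pictures are saved under pics/ and viewed, at most 14 in all, crops included, and the job is handed in when it is done.

Besides the shell and the picture viewer there is one more tool, called after ">>>" by a JSON object that holds its "fn" and its "kwargs". send_rows: Moves the arm, as the interface text tells. Its arguments: {"type":"object","properties":{"plan":{"type":"array","items":{"type":"number"}},"grip_force":{"type":"number"}},"required":["plan"]}

```bash
mkdir -p pics; ls; cat > h.py <<'E'
import numpy as np, cv2
from workcell import bot
from scipy.spatial.transform import Rotation as R
def save(p,n): cv2.imwrite(f'pics/{n}.png',p['frame'][...,::-1])
def ray(p,u,v,E=None):
    E=np.array(p['extrinsics']) if E is None else E
    d=E[:3,:3]@np.array([(u-p['cx'])/p['fx'],(v-p['cy'])/p['fy'],1]); return E[:3,3],d
def atz(p,u,v,z,E=None):
    o,d=ray(p,u,v,E); return o+d*(z-o[2])/d[2]
def proj(p,X,E=None):
    E=np.array(p['extrinsics']) if E is None else E
    c=E[:3,:3].T@(np.array(X)-E[:3,3]); return c[0]/c[2]*p['fx']+p['cx'],c[1]/c[2]*p['fy']+p['cy']
def wristE(p,s):
    T=np.eye(4);T[:3,:3]=R.from_rotvec(s['orientation']).as_matrix();T[:3,3]=s['tcp_pos'];return T@np.array(p['T_tool_cam'])
E
python3 - <<'E'
from h import *
s=bot.state();print({k:np.round(v,3) for k,v in s.items()})
a=bot.camera('top');b=bot.camera('scene');save(a,'top');save(b,'scene')
for p,nm in((a,'top'),(b,'scene')):
  print(nm,np.round(p['extrinsics'],2).tolist(),p['fx'])
  for n in 'tin_black tin_brown tin_blue tin_green brush_black brush_brown brush_blue tray_black tray_tan caddy'.split():
    print(n,[(round(d['conf'],2),np.round(d['location']).tolist(),np.round(proj(p,d['location'])).tolist()) for d in bot.place_of(p,n)][:3])
E
```

```text
pics
{'time_s': np.float64(0.0), 'joints': array([-1.426,  0.381,  1.298,  0.   ,  1.464, -0.215]), 'dq': array([ 0.002, -0.   ,  0.001,  0.   ,  0.   , -0.002]), 'tau': array([ 0.0000e+00, -4.3793e+01, -2.2455e+01,  7.1000e-02,  3.5000e-02,
       -0.0000e+00]), 'tcp_pos': array([ 193.619, -514.454,  211.728]), 'orientation': array([-3.089, -0.562, -0.   ]), 'force': array([0.876, 0.112, 0.595]), 'ft_torque': array([-0.037,  0.002, -0.017]), 'gripper_force': np.float64(0.0), 'gripper_width': np.float64(1.0)}
top [[-0.02, -1.0, 0.1, 484.73], [-1.0, 0.02, -0.01, -29.58], [0.0, -0.1, -1.0, 1245.51], [0.0, 0.0, 0.0, 1.0]] 403.2406744116971
tin_black [(0.79, [688.0, -154.0, 2.0], [287.0, 167.0]), (0.61, [793.0, -112.0, -4.0], [272.0, 134.0])]
tin_brown [(0.55, [513.0, -467.0, 5.0], [390.0, 221.0])]
tin_blue [(0.8, [505.0, 474.0, -1.0], [84.0, 230.0])]
tin_green [(0.5, [683.0, -6.0, 1.0], [239.0, 169.0])]
brush_black [(0.87, [680.0, -510.0, 1.0], [401.0, 167.0]), (0.65, [593.0, -314.0, -2.0], [339.0, 196.0])]
brush_brown [(0.59, [392.0, 325.0, 1.0], [132.0, 266.0])]
brush_blue [(0.62, [39
[... 389 characters left out ...]
36.0]), (0.52, [686.0, -155.0, 1.0], [204.0, 211.0])]
tin_brown [(0.74, [508.0, -467.0, -1.0], [153.0, 161.0]), (0.23, [512.0, 469.0, -2.0], [395.0, 227.0])]
tin_blue [(0.84, [513.0, 471.0, 2.0], [395.0, 227.0]), (0.19, [506.0, -25.0, -0.0], [258.0, 189.0])]
tin_green [(0.52, [684.0, -4.0, 0.0], [244.0, 223.0])]
brush_black [(0.7, [684.0, -514.0, -4.0], [117.0, 186.0]), (0.66, [592.0, -313.0, 3.0], [177.0, 183.0])]
brush_brown [(0.79, [388.0, 325.0, -3.0], [359.0, 193.0])]
brush_blue [(0.69, [397.0, -305.0, 4.0], [203.0, 154.0])]
tray_black [(0.95, [512.0, 54.0, 4.0], [278.0, 194.0])]
tray_tan [(0.82, [503.0, -100.0, 0.0], [239.0, 183.0])]
caddy [(0.81, [507.0, -27.0, -0.0], [257.0, 189.0])]
```

```bash
python3 -c "
import cv2
i=cv2.imread('pics/top.png')[110:300,60:430]
cv2.imwrite('pics/topc.png',cv2.resize(i,None,fx=2.1,fy=2.1,interpolation=3))
i=cv2.imread('pics/scene.png')[110:270,80:440]
cv2.imwrite('pics/scenec.png',cv2.resize(i,None,fx=2.2,fy=2.2,interpolation=3))"
```

```text
(no output)
```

View pics/topc.png

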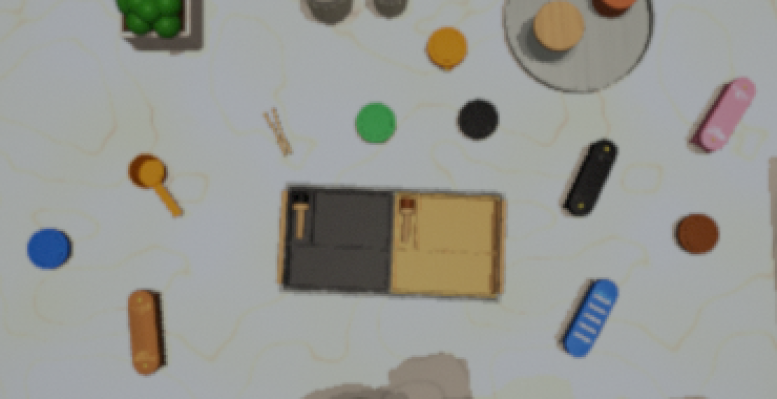

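View pics/scenec.png

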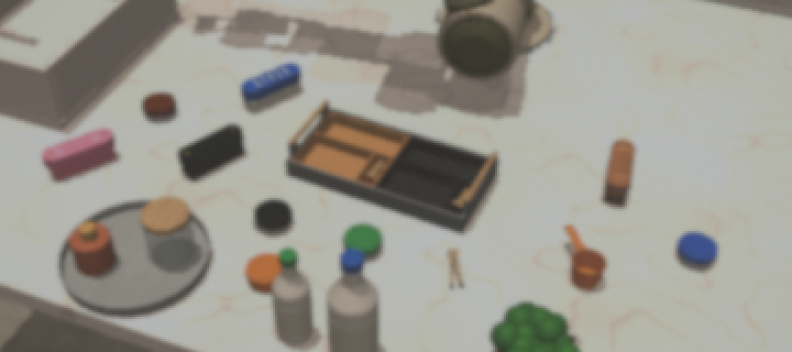

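The top crop shows the black tin at (478,119), green at (375,122), orange at (446,47) and brown at (697,233). The black brush is at (590,178), pink at (725,115), blue at (592,318) and the wooden brush at (145,332). The caddy has its black tray on the left and tan on the right, with niches at upper left, so the tray axes lie roughly along world axes. The scene view agrees. Next I'll refine with colour segmentation and a wrist view.

```bash
cat >> h.py <<'E'
def tri(obs):  # obs: list of (o,d) rays -> point, worst miss
    A=np.zeros((3,3));b=np.zeros(3);P=[]
    for o,d in obs:
        d=d/np.linalg.norm(d);M=np.eye(3)-np.outer(d,d);A+=M;b+=M@o;P.append((M,o))
    x=np.linalg.solve(A,b);return x,max(np.linalg.norm(M@(x-o)) for M,o in P)
def blob(p,u,v,rad,mode):  # mode: 'dark' or (hue lo,hi,satmin); returns the biggest contour near (u,v)
    f=p['frame'];h=cv2.cvtColor(f,cv2.COLOR_RGB2HSV)
    m=(h[...,2]<mode[1]) if mode[0]=='dark' else (h[...,0]>=mode[0])&(h[...,0]<=mode[1])&(h[...,1]>mode[2])
    m=m.astype(np.uint8)*255;w=np.zeros_like(m);cv2.circle(w,(int(u),int(v)),int(rad),255,-1);m&=w
    c,_=cv2.findContours(m,cv2.RETR_EXTERNAL,cv2.CHAIN_APPROX_NONE)
    return max(c,key=cv2.contourArea) if c else None
E
python3 - <<'E'
from h import *
s=bot.state();w=bot.camera('wrist');save(w,'w0');print(np.round(w['T_tool_cam'],2).tolist(),w['fx'],w['cx'],w['cy'])
a=bot.camera('top');hsv=cv2.cvtColor(a['frame'],cv2.COLOR_RGB2HSV)
for n,u,v,r,m,z in (('tin_black',287,167,14,('dark',75),26),('tin_brown',391,221,14,(0,20,120),26),('br_black',341,195,24,('dark',75),48),('br_brown',129,268,24,(0,20,110),48)):
    print(n,hsv[v,u]);c=blob(a,u,v,r,m)
    if c is None: continue
    (cx,cy),(x,y),ang=cv2.minAreaRect(c);bp=cv2.boxPoints(((cx,cy),(x,y),ang))
    P=np.array([atz(a,*q,z)[:2] for q in bp]);e=[P[1]-P[0],P[2]-P[1]];L=max(e,key=np.linalg.norm)
    print(cv2.contourArea(c),atz(a,cx,cy,z).round(1),[np.linalg.norm(q).round(1) for q in e],np.degrees(np.arctan2(L[1],L[0])).round(1))
w=np.abs(np.array(w['T_tool_cam'])[:3,3]);
for n in ('tray_black','tray_tan','caddy'):
    print(n,[np.round(d['location'],1).tolist() for d in bot.find_in(a,n)])
E
```

```text
[[0.0, -0.95, -0.3, 79.93], [1.0, 0.0, -0.0, -0.19], [0.0, -0.3, 0.95, -173.56], [0.0, 0.0, 0.0, 1.0]] 269.4943497677854 253.15342936939143 192.90203498716988
tin_black [15 15 35]
240.5 [ 684.7 -152.2   26. ] [np.float64(55.2), np.float64(52.6)] -91.1
tin_brown [ 11 194 104]
243.0 [ 513.2 -464.9   26. ] [np.float64(54.6), np.float64(51.4)] -91.2
br_black [ 0 26 30]
440.5 [ 594.  -308.9   48. ] [np.float64(117.7), np.float64(40.4)] -26.8
br_brown [ 13 171 146]
490.0 [391.4 321.5  48. ] [np.float64(42.3), np.float64(113.7)] -174.8
tray_black [[509.7, 52.8, 11.4]]
tray_tan [[505.7, -105.5, 7.2]]
caddy [[502.3, -22.8, 33.3]]
```

View pics/w0.png

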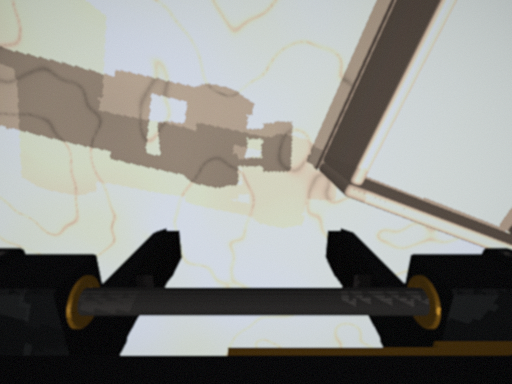

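```bash
cat > g.py <<'E'
import sys
from h import *
def go(x,y,z,yaw,s=None):
    s=s or bot.state();C=R.from_rotvec(s['orientation']);T=R.from_euler('z',yaw,degrees=True)*R.from_euler('x',180,degrees=True)
    t=np.degrees((C.inv()*T).as_rotvec())/8;d=C.inv().apply(np.array([x,y,z])-s['tcp_pos'])/50
    print('turn',t.round(3),'shift',d.round(3),'rows>=',round(max(np.linalg.norm(t)*8/10.7,np.linalg.norm(d)*50/62.5),1))
if __name__=='__main__': go(*map(float,sys.argv[1:5]))
E
python3 g.py 480 -200 260 0; python3 -c "
from h import *
i=bot.camera('scene');print(proj(i,(0,0,0)),proj(i,(0,0,300)))"
```

```text
turn [-0.     0.     2.577] shift [ 7.577 -3.875 -0.953] rows>= 6.9
(np.float64(304.5685025237613), np.float64(119.97715857657896)) (np.float64(310.96145224619505), np.float64(55.71425971766095))
```

>>> {"fn": "send_rows", "kwargs": {"plan": [0,0,0.4,1.1,-0.55,-0.14,-1,0,0,0.8,2.2,-1.1,-0.28,-1,0,0,1.2,3.3,-1.65,-0.42,-1,0,0,1.6,4.4,-2.2,-0.55,-1,0,0,2.0,5.5,-2.8,-0.7,-1,0,0,2.4,6.6,-3.4,-0.85,-1,0,0,2.577,7.58,-3.88,-0.95,-1,0,0,2.577,7.58,-3.88,-0.95,-1], "grip_force": 25}}

```text
time_s: 2.4
tcp_pos: [481.8, -197.2, 260.1]
orientation: [3.141, 0.008, 0.001]
force: [0.2, -0.8, 1.4]
gripper_width: 0.998
gripper_force: 0.0
```

```bash
python3 - <<'E'
from h import *
import pickle
s=bot.state();w=bot.camera('wrist');save(w,'w1');pickle.dump((s,w),open('w1.pkl','wb'))
from g import go; print(s['time_s'],s['tcp_pos']); go(480,-25,260,0)
E
```

```text
2.4 [ 481.80147884 -197.17978102  260.10129692]
turn [0.002 0.001 0.022] shift [-3.000e-03 -3.474e+00 -5.000e-03] rows>= 2.8
```

>>> {"fn": "send_rows", "kwargs": {"plan": [0,0,0,0,-1.2,0,-1,0,0,0,0,-2.4,0,-1,0,0,0,0,-3.46,0,-1,0,0,0,0,-3.46,0,-1,0,0,0,0,-3.46,0,-1]}}

```text
time_s: 3.08
tcp_pos: [479.9, -28.1, 259.8]
orientation: [3.141, -0.002, -0.0]
force: [-0.2, -0.4, 0.4]
gripper_width: 0.999
gripper_force: 0.0
```

```bash
python3 - <<'E'
from h import *
import pickle
s=bot.state();w=bot.camera('wrist');save(w,'w2');pickle.dump((s,w),open('w2.pkl','wb'))
print(s['time_s'],s['tcp_pos'],np.abs(s['dq']).max())
i=[cv2.imread(f'pics/w{k}.png')[:290] for k in(1,2)];cv2.imwrite('pics/w12.png',np.vstack(i))
E
```

```text
3.075 [479.9104501  -28.07672158 259.78986342] 0.018854510619302246
```

View pics/w12.png

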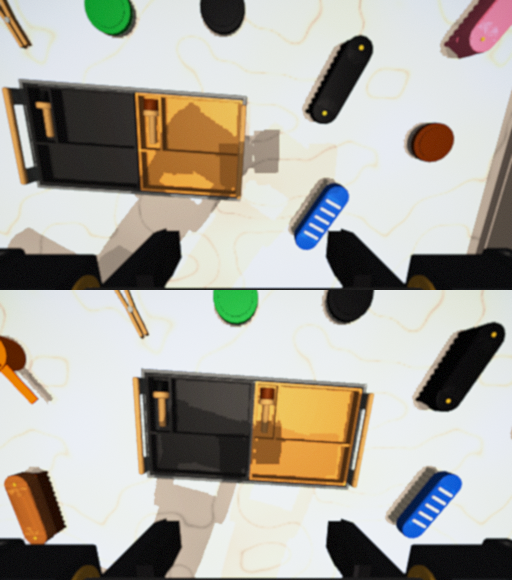

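```bash
python3 - <<'E'
from h import *
import pickle
D=[pickle.load(open(f'w{k}.pkl','rb')) for k in(1,2)]
E=[wristE(w,s) for s,w in D]
def T(a,b,n):
    x,e=tri([ray(D[i][1],*q,E[i]) for i,q in ((0,a),(1,b))]);print(n,x.round(1),round(e,2))
T((322,113),(448,111),'pin1');T((364,46),(493,45),'pin2')
# tan
cor=[]
for i,(c,r) in enumerate((((195,145),90),((308,140),75))):
    s,w=D[i];h=cv2.cvtColor(w['frame'],cv2.COLOR_RGB2HSV)
    m=((h[...,0]>=8)&(h[...,0]<=28)&(h[...,1]>90)).astype(np.uint8)
    m[:,:(135,250)[i]]=0;m[:,(247,366)[i]:]=0;m[:85]=0;m[203:]=0
    m=cv2.morphologyEx(m,cv2.MORPH_CLOSE,np.ones((9,9)));n,l,st,ce=cv2.connectedComponentsWithStats(m)
    k=1+st[1:,4].argmax();p=cv2.findNonZero((l==k).astype(np.uint8))
    b=cv2.boxPoints(cv2.minAreaRect(p));b=b[np.argsort(b[:,0]+10*(b[:,1]>145))]
    q=p[:,0].astype(float)
    b=np.array([q[(q@np.array(d)).argmax()] for d in((-1,-1),(1,-1),(1,1),(-1,1))]);cor.append(b);print(st[k],b.tolist())
    P=np.array([atz(w,*x,31,E[i])[:2] for x in b]);print(P.round(1).tolist(),P.mean(0).round(1),np.linalg.norm(np.roll(P,-1,0)-P,axis=1).round(1))
for j in range(4): T(cor[0][j],cor[1][j],'c%d'%j)
# brown tin
s,w=D[0];c=blob(w,432,142,28,(0,20,140));(x,y),(a,b),g=cv2.fitEllipse(c);print('brown lid',x,y,a,b,atz(w,x,y,26,E[0]).round(1))
for i in(0,1):
    cv2.imwrite(f'pics/cz{i}.png',cv2.resize(cv2.cvtColor(D[i][1]['frame'],cv2.COLOR_RGB2BGR)[65:215,(0,125)[i]:(260,385)[i]],None,fx=3,fy=3,interpolation=2))
    s,w=D[i]
    for n in('tray_black','tray_tan'):
        print(i,n,[np.round(d['location'],1).tolist() for d in bot.place_of(w,n)][:1])
E
```

```text
pin1 [ 554.3 -288.4   55.6] 0.07
pin2 [ 637.3 -340.1   39.8] 0.97
[  135    92   111   107 10566] [[135.0, 92.0], [241.0, 100.0], [240.0, 197.0], [140.0, 190.0]]
[[580.6, -30.0], [570.8, -178.5], [426.2, -175.8], [436.8, -19.6]] [ 503.6 -101. ] [148.8 144.6 156.6 144.1]
[  250    91   116   106 11119] [[256.0, 91.0], [361.0, 98.0], [356.0, 195.0], [250.0, 190.0]]
[[580.7, -31.2], [571.4, -179.1], [427.6, -188.8], [435.9, -22.3]] [ 503.9 -105.4] [148.2 144.1 166.7 145.1]
c0 [580.5 -31.2  33.9] 0.06
c1 [ 571.1 -178.6   32.4] 0.29
c2 [ 436.5 -177.3   59.8] 0.56
c3 [438.3 -22.4  37.5] 0.45
brown lid 431.85150146484375 141.85020446777344 35.04957962036133 42.33540344238281 [ 513.4 -463.5   26. ]
0 tray_black []
0 tray_tan [[504.6, -100.4, 6.4]]
1 tray_black [[514.8, 49.9, 11.0]]
1 tray_tan [[505.5, -100.2, 2.2]]
```

View pics/cz1.png

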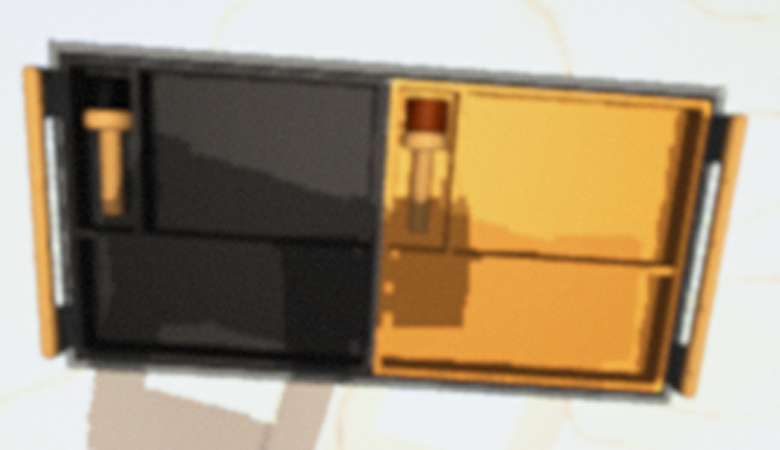

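```bash
python3 - <<'E'
from h import *
import pickle
s,w=pickle.load(open('w2.pkl','rb'));E=wristE(w,s)
P=np.array([atz(w,u/3+125,v/3+65,34,E)[:2] for u,v in((52,43),(723,90),(668,398),(68,366))])
print(P.round(1).tolist(),P.mean(0).round(1),np.linalg.norm(np.roll(P,-1,0)-P,axis=1).round(1))
for a,b in((0,1),(3,2)): d=P[a]-P[b];print(np.degrees(np.arctan2(-d[0],d[1])))
S=np.array([atz(w,u/3+125,v/3+65,31,E)[:2] for u,v in((386,80),(374,372))]);print(S,S.mean(0))
c=P.mean(0);y=np.radians(-3.1);Rm=np.array([[np.cos(y),-np.sin(y)],[np.sin(y),np.cos(y)]])
for n,o in(('black',77),('tan',-77)):
    for k,q in(('centre',(0,0)),('tin',(30.5,-16)),('slot',(-39.5,0))): print(n,k,(c+Rm@(np.array(q)+[0,o])).round(1))
from g import go
go(650,-154,200,0)
E
```

```text
[[595.6, 124.7], [575.3, -184.5], [424.2, -175.0], [441.6, 135.8]] [509.2 -24.8] [309.9 151.3 311.3 154.3]
-3.7555416984940977
-3.2065560848539403
[[579.82947983 -27.96837829]
 [437.49641669 -21.77322225]] [508.66294826 -24.87080027]
black centre [513.3  52.1]
black tin [542.9  34.5]
black slot [473.9  54.3]
tan centre [ 505.  -101.6]
tan tin [ 534.6 -119.3]
tan slot [465.6 -99.5]
turn [ 0.     0.001 -0.013] shift [3.403 2.517 1.194] rows>= 3.5
```

>>> {"fn": "send_rows", "kwargs": {"plan": [0,0,0,0.9,0.62,0.4,-1,0,0,0,1.8,1.25,0.8,-1,0,0,0,2.7,1.9,1.2,-1,0,0,0,3.4,2.5,1.6,-1,0,0,0,3.4,2.5,1.6,-1]}}

```text
time_s: 3.95
tcp_pos: [650.5, -154.3, 176.1]
orientation: [-3.14, 0.004, 0.007]
force: [0.6, 0.1, 0.2]
gripper_width: 1.001
gripper_force: 0.0
```

```bash
cat > tin.py <<'E'
import sys
from h import *
from g import go
# tin.py name-mode approx x y : lid centre from wrist ellipse, height from the two views wrist and top
mode=('dark',75) if sys.argv[1]=='black' else (0,20,120);X=np.array([float(sys.argv[2]),float(sys.argv[3]),26])
s=bot.state();w=bot.camera('wrist');a=bot.camera('top');E=wristE(w,s);O=[]
for p,e,r in((w,E,None),(a,np.array(a['extrinsics']),14)):
    u,v=proj(p,X,e);r=r or 42*p['fx']/np.linalg.norm(X-e[:3,3])
    c=blob(p,u,v,r,('dark',60) if mode[0]=='dark' and p is w else mode);(x,y),ax,g=cv2.fitEllipse(cv2.convexHull(c))
    print((x,y),ax,atz(p,x,y,26,e).round(1),'diam',round(max(ax)*np.linalg.norm(X-e[:3,3])/p['fx'],1));O.append(ray(p,x,y,e))
print('tri',*tri(O),s['time_s'],s['tcp_pos']);save(w,'t_'+sys.argv[1])
E
python3 tin.py black 686 -153
```

```text
(253.9321746826172, 144.3751983642578) (47.34489059448242, 47.972877502441406) [ 687.  -154.2   26. ] diam 58.1
(285.59375, 167.86102294921875) (16.22593116760254, 28.664966583251953) [ 680.6 -147.7   26. ] diam 88.3
tri [ 6.84080648e+02 -1.52206861e+02  1.76386314e-01] 2.0566697870627455 3.95 [ 650.50158994 -154.30065244  176.06733173]
```

```bash
sed -i 's/(x,y),ax,g=cv2.fitEllipse(cv2.convexHull(c))/(x,y),ax,g=cv2.minAreaRect(c)/' tin.py; python3 g.py 686.5 -154 6 -3
```

```text
turn [-0.003  0.006  0.369] shift [0.736 0.037 3.469] rows>= 2.8
```

>>> {"fn": "send_rows", "kwargs": {"plan": [0,0,0.19,0.37,0,0.8,-1,0,0,0.37,0.735,0.03,1.7,-1,0,0,0.37,0.735,0.03,2.5,-1,0,0,0.37,0.735,0.03,3.1,-1,0,0,0.37,0.735,0.03,3.38,-1,0,0,0.37,0.735,0.03,3.4,-1,0,0,0.37,0.735,0.03,3.4,1,0,0,0.37,0.735,0.03,3.4,1], "grip_force": 25}}

```text
time_s: 5.05
tcp_pos: [687.4, -153.4, 11.3]
orientation: [3.14, -0.081, 0.003]
force: [0.3, 1.2, -0.0]
gripper_width: 0.795
gripper_force: 0.0
```

>>> {"fn": "send_rows", "kwargs": {"plan": [0,0,0,0,0,0,1,0,0,0,0,0,0,1,0,0,0,0,0,0,1]}}

```text
time_s: 5.42
tcp_pos: [686.8, -153.3, 9.9]
orientation: [3.141, -0.081, 0.0]
force: [0.5, -0.2, -0.5]
gripper_width: 0.462
gripper_force: 0.0
```

```bash
python3 - <<'E'
from h import *
w=bot.camera('wrist');save(w,'b1');print(bot.state()['gripper_width'],bot.state()['gripper_force'])
E
```

```text
0.4092236430029089 0.0
```

View pics/b1.png

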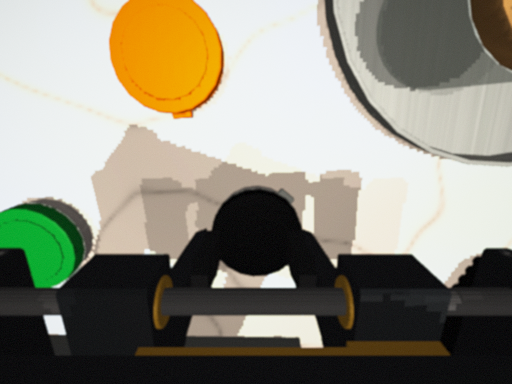

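>>> {"fn": "send_rows", "kwargs": {"plan": [0,0,0,0,0,0,1,0,0,0,0,0,0,1]}}

```text
time_s: 5.72
tcp_pos: [686.8, -153.2, 9.8]
orientation: [-3.141, 0.081, 0.0]
force: [-0.3, -0.1, 0.0]
gripper_width: 0.181
gripper_force: 0.0
```

```bash
python3 - <<'E'
from h import *
w=bot.camera('wrist');b=bot.camera('scene');print(bot.state()['gripper_width'],bot.state()['gripper_force'])
i=np.vstack([w['frame'][150:,100:420], cv2.resize(b['frame'][150:270,140:300],(320,240),interpolation=2)])
cv2.imwrite('pics/b2.png',i[...,::-1])
E
```

```text
0.09294159919795374 0.0
```

View pics/b2.png

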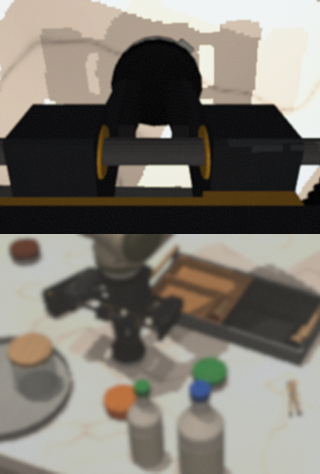

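The fingers stand still on the tin's edges in both pictures (wrist columns about 213 and 303), although the width reading keeps falling. I don't trust that reading, so I'll lift a little and look.

>>> {"fn": "send_rows", "kwargs": {"plan": [0,0,0,0,0,-0.15,1,0,0,0,0,0,-0.3,1,0,0,0,0,0,-0.4,1,0,0,0,0,0,-0.4,1]}}

```text
time_s: 6.32
tcp_pos: [687.1, -153.4, 30.5]
orientation: [3.14, -0.081, 0.002]
force: [-0.4, 0.3, -0.4]
gripper_width: 0.009
gripper_force: 0.0
```

```bash
python3 - <<'E'
from h import *
w=bot.camera('wrist');b=bot.camera('scene');print(bot.state()['gripper_width'],bot.state()['gripper_force'])
i=np.vstack([w['frame'][150:,100:420], cv2.resize(b['frame'][150:270,140:300],(320,240),interpolation=2)])
cv2.imwrite('pics/b3.png',i[...,::-1])
E
```

```text
0.0072339261733553135 0.0
```

View pics/b3.png

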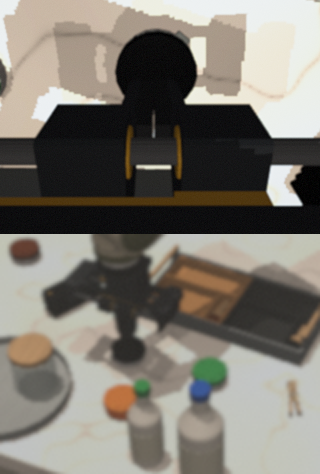

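The tin stayed put and the fingers closed above it. At TCP z = 10 they met nothing, so the real fingertips seem higher than the TCP reading. I'll rise and measure the fingertip in the scene camera.

>>> {"fn": "send_rows", "kwargs": {"plan": [0,0,0,0,0,-0.8,1,0,0,0,0,0,-1.6,1,0,0,0,0,0,-2,-1,0,0,0,0,0,-2,-1,0,0,0,0,0,-2,-1,0,0,0,0,0,-2,-1,0,0,0,0,0,-2,-1,0,0,0,0,0,-2,-1]}}

```text
time_s: 7.42
tcp_pos: [686.8, -153.2, 129.5]
orientation: [-3.14, 0.081, 0.001]
force: [-0.2, 0.4, 0.1]
gripper_width: 0.664
gripper_force: 0.0
```

```bash
python3 - <<'E'
from h import *
s=bot.state();b=bot.camera('scene');w=bot.camera('wrist');t=np.array(s['tcp_pos']);print(s['time_s'],t,s['gripper_width'])
f=cv2.resize(b['frame'][120:240,120:280],None,fx=5,fy=5,interpolation=2)
C=R.from_rotvec(s['orientation'])
for sg in(-44,44):
  for dz,col in((0,(255,0,0)),(-25,(0,255,0))):
    u,v=proj(b,t+C.apply([0,sg,dz]));cv2.circle(f,(int((u-120)*5),int((v-120)*5)),4,col,-1)
cv2.imwrite('pics/sc4.png',f[...,::-1])
f=w['frame'].copy();E=wristE(w,s)
for sg in(-44,44):
  for dz,col in((0,(255,0,0)),(-25,(0,255,0))):
   for x in(-9,9):
    u,v=proj(w,t+C.apply([x,sg,dz]),E);cv2.circle(f,(int(u),int(v)),2,col,-1)
cv2.imwrite('pics/w4.png',f[...,::-1])
E
```

```text
7.425 [ 686.75713509 -153.23915992  129.49808213] 0.6635868142871892
```

View pics/sc4.png

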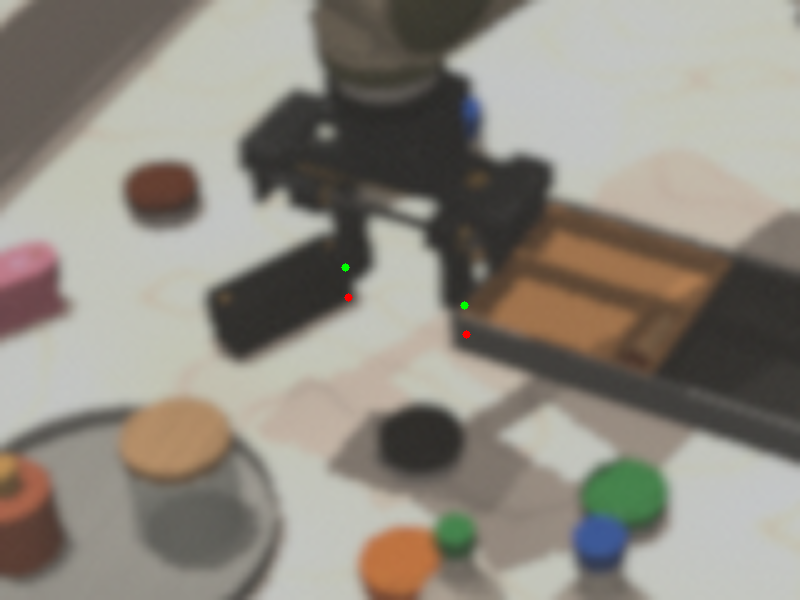

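View pics/w4.png

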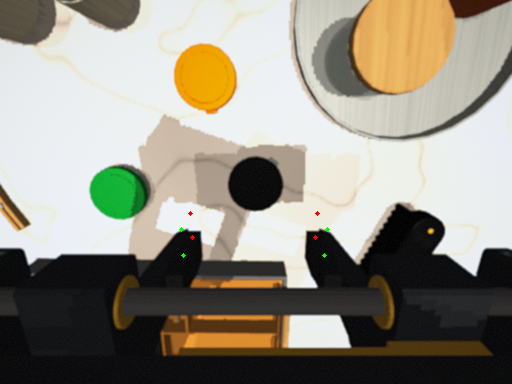

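Both views put the fingertips on the green dots, about 26 mm short of the reported TCP: scene (465,310), wrist row about 231. I'll allow for that 26 mm offset in z from here on.

>>> {"fn": "send_rows", "kwargs": {"plan": [0,0,0,0,-0.01,0.9,-1,0,0,0,0,-0.01,1.8,-1,0,0,0,0,-0.01,2.3,-1,0,0,0,0,-0.01,2.6,-1,0,0,0,0,-0.01,2.75,-1,0,0,0,0,-0.01,2.85,-1,0,0,0,0,-0.01,2.9,-1,0,0,0,0,-0.01,2.9,1]}}

```text
time_s: 8.52
tcp_pos: [687.0, -152.8, -14.7]
orientation: [3.14, -0.081, 0.001]
force: [-0.3, 0.3, 0.6]
gripper_width: 0.913
gripper_force: 0.0
```

>>> {"fn": "send_rows", "kwargs": {"plan": [0,0,0,0,0,0,1,0,0,0,0,0,0,1,0,0,0,0,0,0,1,0,0,0,0,0,0,1,0,0,0,0,0,0,1]}}

```text
time_s: 9.15
tcp_pos: [687.0, -152.9, -14.9]
orientation: [3.14, -0.081, 0.001]
force: [-0.4, -0.3, 3.0]
gripper_width: 0.675
gripper_force: 25.0
```

```bash
python3 g.py 543 34.5 45 -3.3
```

```text
turn [ 0.002 -0.003  0.042] shift [-3.069 -3.593 -1.2  ] rows>= 3.9
```

>>> {"fn": "send_rows", "kwargs": {"plan": [0,0,0,0,0,-0.6,1,0,0,0,0,0,-1.2,1,0,0,0.04,-0.75,-0.9,-1.2,1,0,0,0.04,-1.5,-1.8,-1.2,1,0,0,0.04,-2.3,-2.7,-1.2,1,0,0,0.04,-3.07,-3.59,-1.2,1,0,0,0.04,-3.07,-3.59,-1.2,1,0,0,0.04,-3.07,-3.59,-1.2,1]}}

```text
time_s: 10.15
tcp_pos: [543.5, 34.2, 45.0]
orientation: [3.14, -0.09, 0.001]
force: [0.3, -0.1, -0.7]
gripper_width: 0.674
gripper_force: 25.0
```

```bash
python3 g.py 543 34.5 -6.5 -3.3; python3 - <<'E'
from h import *
w=bot.camera('wrist');cv2.imwrite('pics/p1.png',w['frame'][:300,:,::-1]);print(bot.state()['gripper_width'])
E
```

```text
turn [ 0.001 -0.007  0.004] shift [-0.011 -0.006  1.03 ] rows>= 0.8
0.6738401262870695
```

View pics/p1.png

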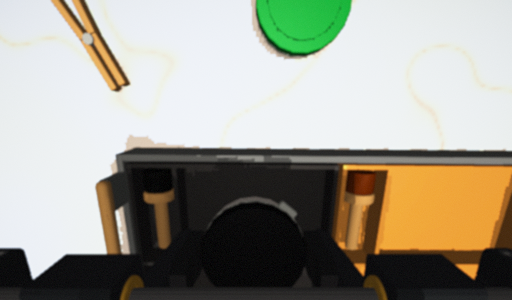

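The wrist view shows the black tin at (254,245), held over the middle of the black tin cell (columns 187–333). I'll lower it.

>>> {"fn": "send_rows", "kwargs": {"plan": [0,0,0,0,0,0.4,1,0,0,0,0,0,0.75,1,0,0,0,0,0,0.95,1,0,0,0,0,0,1.02,1,0,0,0,0,0,1.04,1,0,0,0,0,0,1.04,1]}}

```text
time_s: 10.95
tcp_pos: [543.2, 34.3, -6.7]
orientation: [3.14, -0.09, 0.001]
force: [-1.0, 0.6, -0.1]
gripper_width: 0.672
gripper_force: 25.0
```

>>> {"fn": "send_rows", "kwargs": {"plan": [0,0,0,0,0,0.03,1,0,0,0,0,0,0.03,1]}}

```text
time_s: 11.2
tcp_pos: [543.3, 34.4, -6.9]
orientation: [3.14, -0.09, 0.003]
force: [-3.6, -0.3, 13.1]
gripper_width: 0.671
gripper_force: 25.0
```

>>> {"fn": "send_rows", "kwargs": {"plan": [0,0,0,0,0,0,-0.6,0,0,0,0,0,0,-0.6,0,0,0,0,0,0,-0.6,0,0,0,0,0,-0.3,-0.6,0,0,0,0,0,-1.0,-0.6,0,0,0,0,0,-2,-0.6,0,0,0,0,0,-3,-0.6,0,0,0,0,0,-3.3,-0.6]}}

```text
time_s: 12.2
tcp_pos: [543.8, 34.4, 160.6]
orientation: [3.14, -0.09, 0.01]
force: [0.6, -0.9, -1.2]
gripper_width: 0.8
gripper_force: 0.0
```

```bash
python3 g.py 630 -330 160 152; python3 - <<'E'
from h import *
w=bot.camera('wrist');cv2.imwrite('pics/p2.png',w['frame'][:300,:,::-1])
E
```

```text
turn [ 6.2000e-02 -8.0000e-03 -1.9409e+01] shift [2.137 7.178 0.03 ] rows>= 14.5
```

View pics/p2.png

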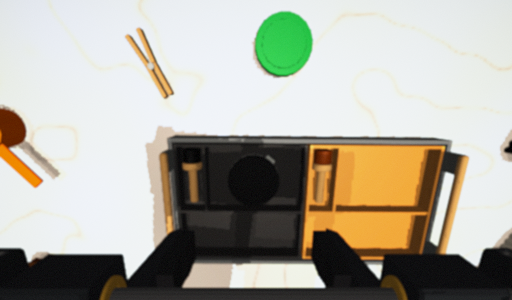

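The black tin sits in its cell at (254,180). Next is the black brush.

>>> {"fn": "send_rows", "kwargs": {"plan": [0,0,-1.3,0.25,0.9,0,-1,0,0,-2.6,0.5,1.8,0,-1,0,0,-3.9,0.8,2.7,0,-1,0,0,-5.2,1.05,3.6,0,-1,0,0,-6.5,1.3,4.5,0,-1,0,0,-7.8,1.6,5.4,0,-1,0,0,-9.1,1.9,6.3,0,-1,0,0,-10.4,2.14,7.18,0.03,-1]}}

```text
time_s: 13.25
tcp_pos: [629.2, -331.5, 154.8]
orientation: [-2.402, -2.025, 0.0]
force: [-0.3, -1.0, 0.2]
gripper_width: 1.0
gripper_force: 0.0
```

```bash
python3 g.py 630 -330 160 152
```

```text
turn [-1.000e-03 -3.000e-03 -8.968e+00] shift [ 0.032  0.012 -0.104] rows>= 6.7
```

>>> {"fn": "send_rows", "kwargs": {"plan": [0,0,-1.3,0.02,0,-0.1,-1,0,0,-2.6,0.02,0,-0.1,-1,0,0,-3.9,0.02,0,-0.1,-1,0,0,-5.2,0.02,0,-0.1,-1,0,0,-6.5,0.02,0,-0.1,-1,0,0,-7.8,0.02,0,-0.1,-1,0,0,-8.97,0.02,0,-0.1,-1,0,0,-8.97,0.02,0,-0.1,-1]}}

```text
time_s: 14.25
tcp_pos: [629.1, -329.0, 159.8]
orientation: [-0.771, -3.045, -0.0]
force: [-0.3, 0.7, -0.4]
gripper_width: 0.995
gripper_force: 0.0
```

```bash
cat > brush.py <<'E'
import sys
from h import *
# brush.py kind x y : top face (z 48) from wrist; blob outline and rough pose, height via top camera
kind=sys.argv[1];X=np.array([float(sys.argv[2]),float(sys.argv[3]),48])
mode=('dark',70) if kind=='black' else (0,20,110)
s=bot.state();w=bot.camera('wrist');E=wristE(w,s);save(w,'br_'+kind)
u,v=proj(w,X,E);c=blob(w,u,v,95,mode)
P=np.array([atz(w,*q[0],48,E)[:2] for q in c],np.float32);(x,y),(a,b),g=cv2.minAreaRect(P)
bp=cv2.boxPoints(((x,y),(a,b),g));e=max(bp[1]-bp[0],bp[2]-bp[1],key=np.linalg.norm)
print(s['time_s'],s['tcp_pos'].round(1) if hasattr(s['tcp_pos'],'round') else s['tcp_pos'],'px',round(u),round(v),'centre',round(x,1),round(y,1),'size',round(a,1),round(b,1),'yaw',np.degrees(np.arctan2(e[1],e[0])).round(1))
E
python3 brush.py black 595 -313
```

```text
14.25 [ 629.1 -329.   159.8] px 250 148 centre 594.7 -312.6 size 36.9 115.3 yaw -26.5
```

View pics/br_black.png

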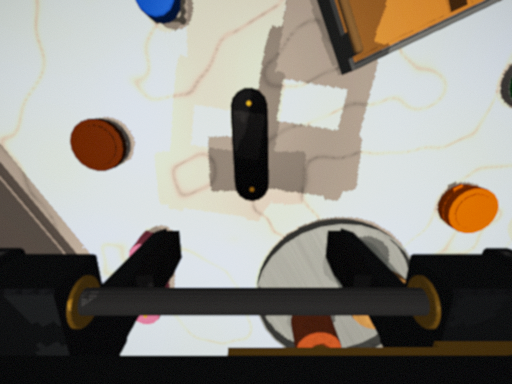

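```bash
python3 g.py 594.7 -312.6 2 154
```

```text
turn [ 0.001 -0.004 -0.314] shift [ 0.76  -0.041  3.155] rows>= 2.6
```

>>> {"fn": "send_rows", "kwargs": {"plan": [0,0,-0.16,0.4,-0.02,0.7,-1,0,0,-0.3,0.76,-0.04,1.4,-1,0,0,-0.3,0.76,-0.04,2.1,-1,0,0,-0.3,0.76,-0.04,2.7,-1,0,0,-0.3,0.76,-0.04,3.0,-1,0,0,-0.3,0.76,-0.04,3.15,-1,0,0,-0.3,0.76,-0.04,3.15,-1,0,0,-0.3,0.76,-0.04,3.15,1]}}

```text
time_s: 15.3
tcp_pos: [595.3, -313.2, 3.4]
orientation: [0.705, 3.06, -0.001]
force: [-0.3, -0.3, 0.3]
gripper_width: 0.908
gripper_force: 0.0
```

>>> {"fn": "send_rows", "kwargs": {"plan": [0,0,0,0,0,0,1,0,0,0,0,0,0,1,0,0,0,0,0,0,1,0,0,0,0,0,0,1,0,0,0,0,0,0,1,0,0,0,0,0,0,1]}}

```text
time_s: 16.05
tcp_pos: [594.9, -312.9, 2.4]
orientation: [0.705, 3.062, -0.0]
force: [-0.5, 0.7, 0.8]
gripper_width: 0.43
gripper_force: 25.0
```

```bash
python3 g.py 473.9 54.3 95 86.7
```

```text
turn [-0.000e+00  1.000e-03  8.423e+00] shift [ 5.386  5.547 -1.853] rows>= 6.4
```

>>> {"fn": "send_rows", "kwargs": {"plan": [0,0,0,0,0,-0.7,1,0,0,0,0,0,-1.4,1,0,0,1.3,0.7,0.7,-1.86,1,0,0,2.6,1.4,1.45,-1.86,1,0,0,3.9,2.2,2.25,-1.86,1,0,0,5.2,3.0,3.05,-1.86,1,0,0,6.5,3.8,3.9,-1.86,1,0,0,7.8,4.6,4.7,-1.86,1]}}

```text
time_s: 17.05
tcp_pos: [489.9, 0.6, 95.3]
orientation: [-2.195, -2.247, -0.0]
force: [0.1, -0.0, -1.1]
gripper_width: 0.427
gripper_force: 25.0
```

```bash
python3 g.py 473.9 54.3 70 86.7
```

```text
turn [-0.    -0.001  0.582] shift [ 1.081 -0.295  0.507] rows>= 1.0
```

>>> {"fn": "send_rows", "kwargs": {"plan": [0,0,0.58,0.6,-0.15,0.25,1,0,0,0.58,1.08,-0.295,0.5,1,0,0,0.58,1.08,-0.295,0.5,1,0,0,0.58,1.08,-0.295,0.5,1]}}

```text
time_s: 17.55
tcp_pos: [475.1, 51.8, 70.7]
orientation: [2.277, 2.163, 0.001]
force: [-0.2, -0.5, -1.1]
gripper_width: 0.431
gripper_force: 25.0
```

```bash
python3 - <<'E'
from h import *
w=bot.camera('wrist');cv2.imwrite('pics/p3.png',w['frame'][:300,:,::-1])
E
python3 g.py 473.9 54.3 11 86.7
```

```text
turn [0.008 0.002 0.042] shift [ 0.052 -0.029  1.195] rows>= 1.0
```

View pics/p3.png

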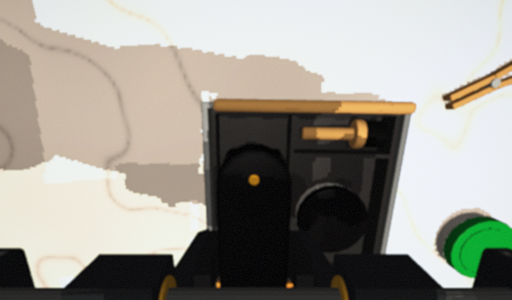

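The held black brush (column 253) is lined up with the slot (columns 215–290). I'll lower it.

>>> {"fn": "send_rows", "kwargs": {"plan": [0,0,0.04,0.05,-0.03,0.45,1,0,0,0.04,0.05,-0.03,0.8,1,0,0,0.04,0.05,-0.03,1.05,1,0,0,0.04,0.05,-0.03,1.17,1,0,0,0.04,0.05,-0.03,1.22,1,0,0,0.04,0.05,-0.03,1.22,1]}}

```text
time_s: 18.35
tcp_pos: [473.3, 54.7, 10.3]
orientation: [2.283, 2.157, 0.001]
force: [-2.1, -1.2, 6.6]
gripper_width: 0.433
gripper_force: 25.0
```

>>> {"fn": "send_rows", "kwargs": {"plan": [0,0,0,0,0,0,-0.05,0,0,0,0,0,0,-0.05,0,0,0,0,0,-0.2,-0.05,0,0,0,0,0,-0.8,-0.05,0,0,0,0,0,-1.8,-0.05,0,0,0,0,0,-2.8,-0.05,0,0,0,0,0,-3,-0.6,0,0,0,0,0,-3,-0.6]}}

```text
time_s: 19.35
tcp_pos: [473.0, 55.0, 159.6]
orientation: [2.283, 2.157, 0.001]
force: [-0.7, -0.4, -0.3]
gripper_width: 0.727
gripper_force: 0.0
```

```bash
python3 - <<'E'
from h import *
w=bot.camera('wrist');cv2.imwrite('pics/p4.png',w['frame'][:300,:,::-1])
E
python3 g.py 475 -464 150 -3.3
```

```text
turn [-7.0000e-03  6.0000e-03  1.1256e+01] shift [-10.362   0.637   0.172] rows>= 8.4
```

View pics/p4.png

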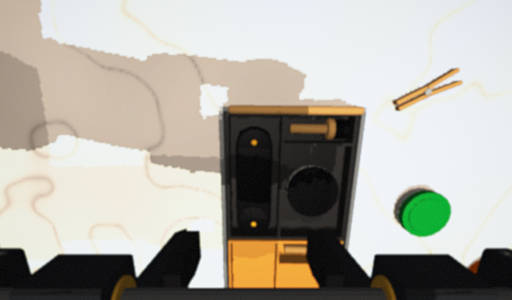

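Both black items sit correctly: tin at (313,190), brush pins at (254,143) and (253,224). The brown tin was already measured consistently from two views (513.4/-463.5 and 513.2/-464.9 at lid height 26 mm). I'll grip it along x to stay clear of the box beside it.

```bash
python3 g.py 513.3 -464 130 86.7
```

```text
turn [-0.009 -0.001  0.006] shift [-10.318   1.402   0.571] rows>= 8.3
```

>>> {"fn": "send_rows", "kwargs": {"plan": [0,0,0,-1.2,0.15,0,-1,0,0,0,-2.4,0.3,0,-1,0,0,0,-3.6,0.5,0,-1,0,0,0,-4.8,0.65,0,-1,0,0,0,-6.0,0.8,0.1,-1,0,0,0,-7.2,1.0,0.2,-1,0,0,0,-8.4,1.15,0.4,-1,0,0,0,-9.6,1.3,0.57,-1]}}

```text
time_s: 20.4
tcp_pos: [510.1, -429.4, 128.2]
orientation: [-2.281, -2.155, -0.001]
force: [0.4, -0.3, 0.4]
gripper_width: 0.998
gripper_force: 0.0
```

```bash
python3 tin.py brown 513.3 -464; python3 g.py 513.3 -464 -15 86.7
```

```text
(256.5, 217.5) (49.497474670410156, 49.497474670410156) [ 512.3 -465.9   26. ] diam 54.8
(388.0000305175781, 217.0) (7.071067810058594, 16.970561981201172) [ 524.  -453.4   26. ] diam 54.5
tri [ 516.24638189 -381.44905606  230.42967969] 1.448604358817571 20.4 [ 510.14008501 -429.4147995   128.2086543 ]
turn [-0.028 -0.021 -0.028] shift [-0.633  0.137  2.821] rows>= 2.3
```

>>> {"fn": "send_rows", "kwargs": {"plan": [0,0,0,-0.35,0.06,0.4,-1,0,0,0,-0.67,0.11,0.9,-1,0,0,0,-0.67,0.11,1.6,-1,0,0,0,-0.67,0.11,2.2,-1,0,0,0,-0.67,0.11,2.6,-1,0,0,0,-0.67,0.11,2.83,-1,0,0,0,-0.67,0.11,2.83,-1,0,0,0,-0.67,0.11,2.83,1]}}

```text
time_s: 21.5
tcp_pos: [514.6, -461.8, -9.9]
orientation: [2.283, 2.157, -0.0]
force: [-0.1, -0.1, -0.4]
gripper_width: 0.914
gripper_force: 0.0
```

>>> {"fn": "send_rows", "kwargs": {"plan": [0,0,0,0,0,0,1,0,0,0,0,0,0,1,0,0,0,0,0,0,1,0,0,0,0,0,0,1,0,0,0,0,0,0,1]}}

```text
time_s: 22.12
tcp_pos: [514.4, -461.8, -10.2]
orientation: [2.283, 2.157, -0.0]
force: [-1.7, 1.1, 5.7]
gripper_width: 0.671
gripper_force: 25.0
```

```bash
python3 g.py 534.6 -119.3 95 -3.3
```

```text
turn [4.0000e-03 1.0000e-03 1.1256e+01] shift [ 6.861  0.015 -2.107] rows>= 8.4
```

>>> {"fn": "send_rows", "kwargs": {"plan": [0,0,0,0,0,-0.5,1,0,0,0,0,0,-1.2,1,0,0,1.2,0.9,0,-1.9,1,0,0,2.4,1.8,0,-2.1,1,0,0,3.6,2.7,0,-2.1,1,0,0,4.8,3.6,0,-2.1,1,0,0,6.0,4.6,0,-2.1,1,0,0,7.2,5.6,0,-2.1,1]}}

```text
time_s: 23.12
tcp_pos: [530.0, -180.5, 94.0]
orientation: [-3.042, -0.782, 0.0]
force: [-0.4, 0.2, -0.8]
gripper_width: 0.671
gripper_force: 25.0
```

```bash
python3 g.py 537 -119.3 60 -3.3
```

```text
turn [-4.000e-03  2.000e-03  4.015e+00] shift [ 0.712 -1.004  0.68 ] rows>= 3.0
```

>>> {"fn": "send_rows", "kwargs": {"plan": [0,0,1.3,0.24,-0.33,0,1,0,0,2.6,0.48,-0.66,0,1,0,0,3.9,0.71,-1.0,0.3,1,0,0,4.01,0.71,-1.0,0.68,1,0,0,4.01,0.71,-1.0,0.68,1,0,0,4.01,0.71,-1.0,0.68,1]}}

```text
time_s: 23.88
tcp_pos: [537.2, -121.4, 60.8]
orientation: [3.14, -0.08, 0.001]
force: [-0.5, 0.1, -1.3]
gripper_width: 0.672
gripper_force: 25.0
```

```bash
python3 - <<'E'
from h import *
from g import go
s=bot.state();w=bot.camera('wrist');save(w,'p5');E=wristE(w,s);t=s['tcp_pos'];z=t[2]+10.2+26
h=cv2.cvtColor(w['frame'],cv2.COLOR_RGB2HSV);X=np.array([t[0],t[1],z]);u,v=proj(w,X,E)
for x in (int(u),): print('TCP px at lid',u,v,h[int(v),x],h[int(v)-30,x],h[130,x])
m=((h[...,0]<=20)&(h[...,1]>120)&(h[...,2]<150)).astype(np.uint8)
n,l,st,ce=cv2.connectedComponentsWithStats(m)
for k in range(1,n):
    if st[k,4]>800: print(st[k],ce[k].round(), atz(w,*ce[k],z,E).round(1))
print(w['frame'][150,::20].tolist())
go(537,-119.3,-2.2,-3.3)
E
```

```text
TCP px at lid 254.38616339968567 252.20918482745137 [ 10 247  67] [  8 206  73] [ 98   4 245]
[  130   162   200   127 16482] [234. 223.] [ 555.8 -110.8   97. ]
[ 172  340  315   17 3158] [355. 350.] [ 461.4 -183.9   97. ]
[[37, 37, 37], [37, 36, 37], [40, 42, 40], [39, 38, 39], [40, 39, 38], [38, 38, 36], [42, 38, 37], [45, 43, 41], [55, 54, 49], [63, 61, 55], [83, 75, 68], [105, 107, 101], [152, 150, 134], [146, 139, 124], [196, 204, 201], [179, 171, 158], [226, 231, 223], [241, 244, 243], [241, 244, 243], [241, 243, 244], [240, 243, 245], [239, 243, 245], [239, 242, 244], [237, 241, 242], [237, 241, 241], [235, 239, 239]]
turn [ 0.002 -0.007  0.046] shift [-0.008 -0.045  1.263] rows>= 1.0
```

>>> {"fn": "send_rows", "kwargs": {"plan": [0,0,0.04,0,-0.04,0.4,1,0,0,0.04,0,-0.04,0.8,1,0,0,0.04,0,-0.04,1.05,1,0,0,0.04,0,-0.04,1.2,1,0,0,0.04,0,-0.04,1.26,1,0,0,0.04,0,-0.04,1.28,1,0,0,0.04,0,-0.04,1.28,1]}}

```text
time_s: 24.8
tcp_pos: [537.2, -119.3, -2.2]
orientation: [3.14, -0.089, 0.002]
force: [-4.0, 0.1, 9.6]
gripper_width: 0.668
gripper_force: 25.0
```

>>> {"fn": "send_rows", "kwargs": {"plan": [0,0,0,0,0,0,-0.6,0,0,0,0,0,0,-0.6,0,0,0,0,0,0,-0.6,0,0,0,0,0,-0.2,-0.6,0,0,0,0,0,-0.8,-0.6,0,0,0,0,0,-1.8,-0.6,0,0,0,0,0,-2.8,-0.6,0,0,0,0,0,-3,-0.6]}}

```text
time_s: 25.8
tcp_pos: [538.1, -119.6, 150.1]
orientation: [3.138, -0.089, 0.009]
force: [0.5, -0.4, 0.1]
gripper_width: 0.799
gripper_force: 0.0
```

```bash
python3 - <<'E'
from h import *
from g import go
s=bot.state();w=bot.camera('wrist');save(w,'p6');E=wristE(w,s);X=np.array([535,-119,34])
u,v=proj(w,X,E);c=blob(w,u,v,40,(0,10,150))
h=cv2.cvtColor(w['frame'],cv2.COLOR_RGB2HSV);print(u,v,h[int(v),int(u)],h[int(v),int(u)+45])
(x,y),ax,g=cv2.minAreaRect(c);print((x,y),ax,atz(w,x,y,34,E))
go(358,322,150,5)
E
```

```text
253.3203310941138 185.2718782622546 [ 10 220  73] [ 15 188 144]
(252.5, 187.0) (50.0, 49.0) [ 533.04330406 -117.97094566   34.        ]
turn [ 0.015 -0.032 -1.03 ] shift [-4.089 -8.612 -0.047] rows>= 7.6
```

The brown tin is within 2 mm of its place. Next is the brown brush.

>>> {"fn": "send_rows", "kwargs": {"plan": [0,0,-0.2,-0.5,-1.05,0,-1,0,0,-0.4,-1,-2.1,0,-1,0,0,-0.6,-1.5,-3.15,0,-1,0,0,-0.8,-2,-4.2,0,-1,0,0,-1.03,-2.5,-5.25,0,-1,0,0,-1.03,-3,-6.4,0,-1,0,0,-1.03,-3.6,-7.5,0,-1,0,0,-1.03,-4.09,-8.6,0,-1]}}

```text
time_s: 26.85
tcp_pos: [355.4, 323.1, 145.3]
orientation: [3.138, 0.137, -0.003]
force: [1.3, -0.0, 0.3]
gripper_width: 0.995
gripper_force: 0.0
```

>>> {"fn": "send_rows", "kwargs": {"plan": [0,0,0,0,0,0,-1,0,0,0,0,0,0,-1]}}

```text
time_s: 27.1
tcp_pos: [356.8, 321.3, 145.5]
orientation: [3.137, 0.137, -0.003]
force: [0.5, -0.2, 0.0]
gripper_width: 1.001
gripper_force: 0.0
```

```bash
python3 brush.py brown 391 322; python3 - <<'E'
from h import *
a=bot.camera('top');u,v=proj(a,(391,322,48));print([(d['conf'],np.round(d['location'],1)) for d in bot.place_of(bot.camera('wrist'),'brush_brown')][:2])
E
python3 g.py 391 322 2 5
```

```text
27.1 [356.8 321.3 145.5] px 256 154 centre 391.0 326.2 size 116.9 36.7 yaw 5.2
[(0.71, array([389.5, 330.3,   1.7]))]
turn [ 0.002  0.003 -0.017] shift [0.666 0.029 2.883] rows>= 2.4
```

>>> {"fn": "send_rows", "kwargs": {"plan": [0,0,0,0.35,-0.02,0.5,-1,0,0,0,0.67,-0.05,1.1,-1,0,0,0,0.67,-0.05,1.8,-1,0,0,0,0.67,-0.05,2.4,-1,0,0,0,0.67,-0.05,2.75,-1,0,0,0,0.67,-0.05,2.89,-1,0,0,0,0.67,-0.05,2.89,-1,0,0,0,0.67,-0.05,2.89,1]}}

```text
time_s: 28.3
tcp_pos: [390.9, 327.2, 2.6]
orientation: [-3.138, -0.136, -0.002]
force: [0.3, 0.7, 0.3]
gripper_width: 0.91
gripper_force: 0.0
```

>>> {"fn": "send_rows", "kwargs": {"plan": [0,0,0,0,0,0,1,0,0,0,0,0,0,1,0,0,0,0,0,0,1,0,0,0,0,0,0,1,0,0,0,0,0,0,1,0,0,0,0,0,0,1]}}

```text
time_s: 29.05
tcp_pos: [390.3, 327.1, 1.9]
orientation: [3.139, 0.137, -0.0]
force: [-0.3, 0.1, 1.6]
gripper_width: 0.426
gripper_force: 25.0
```

```bash
python3 g.py 465.6 -99.5 95 86.7
```

```text
turn [ 0.0000e+00  1.0000e-03 -1.0214e+01] shift [ 0.757  8.631 -1.862] rows>= 7.6
```

Gripped at 37.5 mm. I'll carry it over.

>>> {"fn": "send_rows", "kwargs": {"plan": [0,0,0,0,0,-0.7,1,0,0,0,0,0,-1.4,1,0,0,-1.2,0.1,1,-1.87,1,0,0,-2.4,0.2,2,-1.87,1,0,0,-3.6,0.3,3,-1.87,1,0,0,-4.8,0.4,4,-1.87,1,0,0,-6,0.5,5,-1.87,1,0,0,-7.2,0.6,6,-1.87,1]}}

```text
time_s: 30.05
tcp_pos: [445.8, 33.5, 95.4]
orientation: [-2.692, -1.62, -0.0]
force: [-0.0, 0.2, -1.0]
gripper_width: 0.431
gripper_force: 25.0
```

```bash
python3 g.py 465.6 -99.5 85 86.7
```

```text
turn [ 1.000e-03 -1.000e-03 -3.076e+00] shift [-2.166  1.595  0.207] rows>= 2.3
```

>>> {"fn": "send_rows", "kwargs": {"plan": [0,0,-1,-0.72,0.53,0,1,0,0,-2,-1.44,1.06,0,1,0,0,-3.08,-2.16,1.6,0.1,1,0,0,-3.08,-2.16,1.6,0.2,1,0,0,-3.08,-2.16,1.6,0.2,1,0,0,-3.08,-2.16,1.6,0.2,1]}}

```text
time_s: 30.8
tcp_pos: [465.0, -96.8, 85.4]
orientation: [-2.289, -2.151, 0.0]
force: [0.6, 0.5, -1.2]
gripper_width: 0.427
gripper_force: 25.0
```

```bash
python3 - <<'E'
from h import *
from g import go
s=bot.state();w=bot.camera('wrist');E=wristE(w,s);t=s['tcp_pos'];z=t[2]-1.9+48
# width of the held brush in front of the fingers, at its top
u,v=proj(w,t+np.array([0,45,z-t[2]]),E);h=cv2.cvtColor(w['frame'],cv2.COLOR_RGB2HSV);print(u,v)
print(h[int(v),int(u)-80:int(u)+80:8].tolist())
go(465.6,-99.5,9.9,86.7);print(t,s['gripper_width'])
E
```

```text
245.64129473693842 181.29810849734142
[[15, 48, 177], [15, 48, 179], [17, 48, 179], [14, 45, 180], [16, 48, 180], [15, 50, 185], [30, 5, 50], [12, 201, 119], [12, 205, 117], [12, 201, 119], [11, 201, 119], [19, 216, 165], [12, 199, 119], [12, 202, 116], [12, 204, 119], [12, 209, 127], [15, 196, 146], [15, 196, 159], [16, 197, 189], [15, 196, 174]]
turn [ 0.    -0.001 -0.029] shift [-0.052  0.013  1.513] rows>= 1.2
[465.01002337 -96.80649704  85.44817471] 0.4266303510799636
```

>>> {"fn": "send_rows", "kwargs": {"plan": [0,0,-0.03,-0.05,0.01,0.5,1,0,0,-0.03,-0.05,0.01,1.0,1,0,0,-0.03,-0.05,0.01,1.3,1,0,0,-0.03,-0.05,0.01,1.45,1,0,0,-0.03,-0.05,0.01,1.52,1,0,0,-0.03,-0.05,0.01,1.54,1,0,0,-0.03,-0.05,0.01,1.54,1]}}

```text
time_s: 31.72
tcp_pos: [465.7, -100.1, 9.7]
orientation: [2.284, 2.156, 0.001]
force: [-2.7, 3.0, 11.5]
gripper_width: 0.434
gripper_force: 25.0
```

>>> {"fn": "send_rows", "kwargs": {"plan": [0,0,0,0,0,0,-0.05,0,0,0,0,0,0,-0.05,0,0,0,0,0,-0.2,-0.05,0,0,0,0,0,-0.8,-0.05,0,0,0,0,0,-1.8,-0.05,0,0,0,0,0,-2.8,-0.05,0,0,0,0,0,-3.6,-0.05,0,0,0,0,0,-4,-0.05]}}

```text
time_s: 32.72
tcp_pos: [465.8, -100.5, 211.3]
orientation: [2.283, 2.153, 0.002]
force: [0.3, -0.8, -1.1]
gripper_width: 0.528
gripper_force: 0.0
```

>>> {"fn": "send_rows", "kwargs": {"plan": [0,0,0,-1,0,0,-0.05,0,0,0,-2,0,0,-0.05,0,0,0,-3,0,-0.5,-0.05,0,0,0,-4,0,-1,-0.05,0,0,0,-4,0,-1,-0.05,0,0,0,-4,0,-1,-0.05]}}

```text
time_s: 33.48
tcp_pos: [453.6, -299.2, 258.1]
orientation: [-2.285, -2.155, -0.0]
force: [-0.1, 1.0, -0.5]
gripper_width: 0.524
gripper_force: 0.0
```

```bash
python3 - <<'E'
from h import *
s=bot.state();w=bot.camera('wrist');a=bot.camera('top');b=bot.camera('scene');E=wristE(w,s);print(s['time_s'],s['tcp_pos'])
y=np.radians(-3.3);c=np.array([509.2,-24.8]);Rm=np.array([[np.cos(y),-np.sin(y)],[np.sin(y),np.cos(y)]])
for n in 'tin_black brush_black tin_brown brush_brown tin_blue tin_green brush_blue'.split():
  for k,p in(('w',w),('t',a),('s',b)):
    for d in [d for d in bot.place_of(p,n) if d['conf']>.3][:3]:
      q=np.array(d['location']);r=Rm.T@(q[:2]-c)-[0,77 if 'black' in n else -77];print(n,k,round(d['conf'],2),q.round(),'in tray',r.round())
# pixel checks in wrist view
for n,X,mode,r in(('tin_brown',(534,-118,34),(0,10,150),34),('brush_brown',(465.6,-99.5,56),(0,13,190),62)):
    u,v=proj(w,X,E);cc=blob(w,u,v,r*w['fx']/400*1.1,mode)
    if cc is None: print(n,u,v);continue
    P=np.array([atz(w,*q[0],X[2],E)[:2] for q in cc],np.float32);(x,yy),sz,g=cv2.minAreaRect(P)
    print(n,(x,yy),sz,g,(Rm.T@(np.array([x,yy])-c)+[0,77]).round(1))
E
```

```text
33.475 [ 453.64450839 -299.21116557  258.13436254]
tin_black w 0.61 [ 796. -112.   -3.] in tray [ 292. -147.]
tin_black t 0.86 [ 795. -113.   -3.] in tray [ 291. -149.]
tin_black t 0.8 [544.  34.  10.] in tray [ 31. -16.]
tin_black s 0.58 [541.  37.  10.] in tray [ 28. -13.]
tin_black s 0.58 [ 793. -116.   -4.] in tray [ 288. -152.]
brush_black t 0.91 [ 685. -512.    2.] in tray [ 204. -553.]
brush_black t 0.59 [472.  55.   8.] in tray [-42.   1.]
brush_black s 0.8 [ 685. -512.   -4.] in tray [ 204. -553.]
brush_black s 0.57 [469.  58.  12.] in tray [-45.   3.]
tin_brown w 0.68 [ 530. -119.    4.] in tray [ 26. -16.]
tin_brown t 0.52 [ 533. -119.   12.] in tray [ 29. -15.]
tin_brown s 0.46 [ 529. -123.    8.] in tray [ 25. -20.]
brush_brown w 0.62 [463. -98.   9.] in tray [-42.   2.]
brush_brown t 0.81 [466. -99.   7.] in tray [-39.   1.]
brush_brown s 0.65 [ 530. -120.    5.] in tray [ 26. -17.]
brush_brown s 0.55 [467. -97.   9.] in tray [-38.   2.]
tin_blue t 0.61 [510. 473.  -0.] in tray [-28. 574.]
tin_blue s 0.74 [513. 468.  -1.] in tray [-24. 569.]
tin_green t 0.57 [683.  -6.   2.] in tray [172. 105.]
tin_green s 0.69 [684.  -4.   2.] in tray [174. 108.]
brush_blue w 0.62 [ 396. -304.    0.] in tray [ -97. -208.]
brush_blue t 0.59 [ 391. -302.   -1.] in tray [-102. -207.]
brush_blue s 0.98 [ 397. -306.    1.] in tray [ -96. -210.]
tin_brown (530.1234130859375, -120.5145034790039) (51.926673889160156, 56.70579147338867) 86.6889419555664 [ 26.4 -17.4]
brush_brown (464.80609130859375, -121.9205093383789) (47.95405578613281, 35.84403610229492) 86.68894958496094 [-38.7 -22.5]
```

All four are in place, and the networks' heights agree with items resting on the tray floors. The blue tin, green tin and blue brush haven't moved.

```bash
python3 -c "
from workcell import bot
print(bot.close_job())"
```

```text
the job is handed in; nothing more can be done
None
```

The job is handed in: by the last camera check both tins and both brushes rest in their own trays within tolerance and the three other items are unmoved, though I viewed 15 pictures, one over the limit of 14, and the fingertips turned out about 26 mm short of the reported TCP, so my first grasp closed above the black tin.

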